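# Bring the purple tube round to the reader

## Robot

A 6-joint arm with a two-finger parallel gripper is mounted at the origin on the work surface. World frame = base frame: x ahead of the robot, y to its left, z up, the work surface at z = 0. Lengths are in mm, angles in rad, forces in N, time in s.
With the tool pointing down it reaches from about 325 to 1000 mm from the base axis. Payload 5.1 kg.
Tool frame: the origin (TCP) lies between the finger pads; the fingertips stand r.tip_reach ahead of it and the grasp point (between the pads) is the TCP (r.tip_reach is the distance from the TCP to the fingertips, in mm); z points along the fingers, y is the line along which they close (so a half turn about z gives the same grasp; the last joint's range is limited). The gripper opens to 85 mm and grips with 20 to 120 N. Pads are 22 mm wide; open, the fingers measure 114 mm over their backs; the gripper's body (76 mm by 85 mm) begins 54 mm behind the grasp point. The pads swing forward as they close: fully open they stand 13 mm farther back than shut.
Start: joints at [1.045, 0.124, 1.65, -0, 1.367, -0.083], TCP at [278.524, 587.29, 250.322] pointing down, gripper open.
Joint ranges: [-2.61, 2.61], [-1.02, 2.33], [0.03, 2.71], [-1.35, 4.49], [0.32, 2.68], [-2.91, 2.91]. Speed limits (rad/s): [2.57, 2.57, 3.14, 3.14, 3.14, 3.14].

## Interface

Orientations are given as [roll, pitch, yaw] about the fixed x, y, z axes, in that order (R = Rz(yaw) Ry(pitch) Rx(roll)).
In Python, from station import r gives the robot as it stands.
- The arm moves only by the tool jog_arm, never from a script. Its argument "deltas" is one flat list of numbers, 7 for each row, row after row: the shift along the tool's x, y, z in m, then the turn, a rotation vector about the tool's x, y, z in degrees, then the gripper command: -1 is fully open, 1 is shut, values between are in proportion. In form: [tx, ty, tz, rx, ry, rz, claw, tx, ty, tz, rx, ry, rz, claw, ...]. A call has 1 to 12 rows; each row is the pose to reach, as a shift and turn from the pose commanded when the call began, along the tool's axes at that moment; what a row does not reach only later rows make up. A row lasts 1/12 s, in which the tool goes at most 41.7 mm and 7.16 degrees, less where a joint would pass 70% of its speed; a pose out of reach is approached as far as the arm can. A call with a gripper value outside its range is refused whole. The fingers move at their own pace and stop on an object; the grip force is fixed at half the most. Time passes only in rows, so rows that repeat a pose let the fingers close. It gives the time, the measured TCP pose, the force, the opening and the grip force at its end, in the units of the state.
- r.state(): the state, without advancing time (a new reading comes with each control period).
- r.capture(name): name is "scene" or "top" or "wrist"; returns a dict with "frame" (400x640x3 uint8, blue, green, red), "fx", "fy", "cx", "cy" (pixels), "rvec" (rotation vector, rad) and "tvec" (3), from world to camera coordinates, as OpenCV has them. Camera axes: x right, y down, z forward; pixel columns grow to the right and rows downward; lengths in mm; the calibration is good to about 2 mm. A picture is of the moment at which its call begins. There is no depth.
- r.job_done(): hands the job in; it is judged then, once.
The state is a dict: "t": time; "joints": joint angles; "qd": joint speeds; "joint_torque": joint torques, N m; "ee_pos": TCP position; "tool_rot": TCP orientation; "contact_force": force on the tool from outside, world axes, zero at the start; "torque": the same for the moment, N m; "opening": finger opening in mm; "grip_force": force on a finger pad.
Only numpy, scipy, OpenCV 4.12 (cv2) and the standard library are available. Lean on these libraries where they do the work, as an engineer would, in place of code of your own. Each camera call takes 0.05 s, during which the arm holds its last target. There are 200 camera calls.

## Task

With one fingertip against a spoke, gently push the sample carousel round until the purple-capped tube stands squarely in front of the blue reader's window, and only then press the green start button on top of the reader right down, and let it come up again. Push on the grey spokes, never on the tubes, don't grip or lift the carousel, and leave the tube rack, bottle, specimen jar and marker where they are.

Things in the scene. Friction and masses are not known exactly. Their poses are not given: they have to be found in the camera images.
- carousel: Fixed base: pale blue disc, 260 mm diameter, 12 mm high, with a blue reader box on its edge. Origin: centre of the disc's underside, on the table and the wheel's vertical axis; +y points to the reader.
- window (a point): Centre of the black window (26 mm wide) in the blue reader's inner face, 140 mm from the wheel's axis, 52 mm above the table. The reader box is 80 mm wide, reaches from 140 to 210 mm from the axis, its top 85 mm above the table, with a white mark above the window.
- spokes: Grey wheel: 46 mm hub and four straight spokes 90 degrees apart, 12 mm wide, 70 to 82 mm above the table, bare from 23 to 98 mm from the axis, free space below. Each ends in a 24 mm tube holder at 110 mm. Origin on the axis at table level; +y along the purple tube's spoke, turning with it. A gentle push takes 1 to 3 N; over 15 N from the fingers (gripping, shoving) is too much.
- knob_top (a point): Top of the small black knob (30 mm diameter) on the hub, on the wheel's axis, 104 mm above the table. Under the hub is a fixed steel column of 36 mm diameter.
- turn (a joint): Angle of the wheel, rad, growing counter-clockwise seen from above; 0 (or a full turn, 6.283) when the purple tube is exactly in front of the reader's window. Turns freely either way for more than a full turn; light friction holds it where it is left.
- lift (a joint): How far the wheel has been lifted off its column, m; 0 when seated. Must stay seated.
- purple_tube: Purple-capped glass blood tube, 13 mm diameter, 80 mm long with cap (cap 16 mm diameter), fixed upright in the wheel 110 mm from the axis. Origin: centre of its bottom, 24 mm above the table. Not to be touched.
- purple_cap (a point): Centre of the top of the purple cap, 104 mm above the table, 110 mm from the wheel's axis.
- red_tube: Red-capped tube of the same size and height, in the next spoke counter-clockwise from the purple one. Not to be touched.
- yellow_tube: Yellow-capped tube, the same, in the spoke straight across from the purple one. Not to be touched.
- orange_tube: Orange-capped tube, the same, in the next spoke clockwise from the purple one. Not to be touched.
- read_spot (a point): Point where the purple cap's top must come: in front of the middle of the reader's window, 110 mm from the wheel's axis, 104 mm above the table.
- start_button_top (a point): Centre of the top of the round green start button (28 mm diameter) on the reader's top, 180 mm from the wheel's axis; it is pressed straight down.
- start_button (a joint): Travel of the start button, m: 0 up, 0.006 fully down (takes 5 N); it springs back.
- rack: Loose white tube rack, 70 x 180 mm and 61 mm high, tube caps up to 86 mm, beyond the carousel; origin: centre of its underside. Leave alone.
- reagent: Loose amber glass bottle with white cap, 52 mm diameter, 100 mm high; origin: centre of its underside. Leave alone.
- specimen: Loose clear specimen jar with yellow lid, 56 mm diameter, 60 mm high; origin: centre of its underside. Leave alone.
- marker: Loose black marker pen with a blue cap, 130 mm long, 16 mm wide, 14 mm high, lying on the table along its x axis; origin at its underside near the middle. Leave alone.

How it is judged (in metres and radians):
On the way, in this order (a step that is already met when the one before it is completed fails the run):
1. the purple tube stands at rest in front of the reader's window (horizontal distance between purple_cap and read_spot below 0.008 m and velocity of joint turn between -0.1 and 0.1 rad/s), for 0.3 s.
2. the start button is pressed right down with the purple tube at the reader (value of joint start_button above 0.0045 m and horizontal distance between purple_cap and read_spot below 0.008 m), for 0.05 s.
3. the start button has come up again (value of joint start_button below 0.0015 m), for 0.1 s.
At the end, for the whole second after the job is handed in: Purple cap within 8 mm (horizontally) of the reading spot, wheel at rest (under 0.1 rad/s) and seated (under 3 mm); start button was pressed over 4.5 mm with the tube there and is up again (under 1.5 mm); the four loose things upright, within 10 mm of their starts (all of step 1 and value of joint start_button below 0.0015 m and value of joint lift below 0.003 m and distance of each of rack, reagent, specimen, marker from where it was at the start of the episode below 0.01 m and angle between each of rack, reagent, specimen, marker's own z axis and vertical below 0.1 rad); the robot touches nothing.
It fails at once if the start button is pressed (over 3 mm) while the purple tube is more than 8 mm from the reading spot (value of joint start_button above 0.003 m and horizontal distance between purple_cap and read_spot above 0.008 m).
It fails at once if a tube in the carousel is pushed on (over 1.5 N) (contact force between any of the fingers, the arm and purple_tube above 1.5 N or contact force between any of the fingers, the arm and red_tube above 1.5 N or contact force between any of the fingers, the arm and yellow_tube above 1.5 N or contact force between any of the fingers, the arm and orange_tube above 1.5 N).
It fails at once if the wheel is lifted more than 5 mm (value of joint lift above 0.005 m).
It fails at once if the wheel is gripped or shoved (over 15 N from the fingers) (contact force between the fingers and spokes above 15 N).
It fails at once if the rack, bottle, jar or marker is moved more than 10 mm or tipped (distance of any of rack, reagent, specimen, marker from where it was at the start of the episode above 0.01 m or angle between any of rack, reagent, specimen, marker's own z axis and vertical above 0.2 rad).
It also fails if it takes over 54 s, if anything falls off the work surface, if the arm or the gripper's body presses on something with over 40 N, if the wrist force passes 120 N, or if a joint passes its speed limit or range.

## Working session

There is one attempt and no reset: what is moved stays moved. The work goes in short steps, Python scripts to look and compute and a tool call to move; the robot and the scene stay as the last step left them, time stands still between calls to the robot, and variables do not carry over. Pictures are saved under pics/ and viewed, at most 10 in all, crops included, and the job is handed in when it is done.

Besides the shell and the picture viewer there is one more tool, called after ">>>" as a command line: name --argument value ..., lists and objects as JSON in quotes. jog_arm: Moves the arm, as the interface text tells. Its arguments: {"type":"object","properties":{"deltas":{"type":"array"}},"required":["deltas"]}

```bash
mkdir -p pics
python3 - <<'E'
from station import r
import cv2
for n in("top","scene"):
    c=r.capture(n); cv2.imwrite(f"pics/{n}1.png",c["frame"]); print(n,c["rvec"],c["tvec"],c["fx"],c["cx"],c["cy"])
print(r.state(), r.tip_reach)
E
```

```text
top [ 2.15445899 -2.20195262  0.10613003] [  45.83170499  612.95929064 1115.9795104 ] 411.7474516473767 316.01688712083717 204.4297738890025
scene [ 2.27842541  0.87393905 -0.35399616] [-463.35920606 -238.83988418 1243.32744622] 387.48717031844956 314.46076670864363 200.62283576611125
{'t': 0.1, 'joints': array([ 1.04540536e+00,  1.24441303e-01,  1.65157318e+00,  4.38790847e-05,
        1.36748828e+00, -8.26008949e-02]), 'qd': array([ 6.67184313e-04, -1.08009081e-03, -2.73385384e-03,  5.40825726e-04,
       -5.73608227e-05,  4.60457765e-04]), 'joint_torque': array([ 2.39491274e-04, -4.24933362e+01, -3.66651714e+01, -1.35336031e-04,
        3.97830838e-03, -1.80426085e-06]), 'ee_pos': array([278.25211718, 586.84865771, 249.15386162]), 'tool_rot': array([-3.13969261e+00, -2.00408629e-04,  2.69879349e+00]), 'contact_force': array([ 0.41391695,  0.02052936, -0.44887514]), 'torque': array([ 0.05526191, -0.03316375, -0.02181897]), 'grip_force': 0.0, 'opening': 85.21765717182913} 19.0
```

View pics/top1.png

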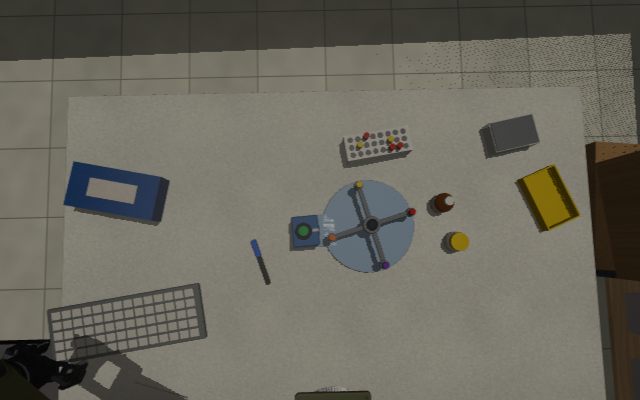

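View pics/scene1.png

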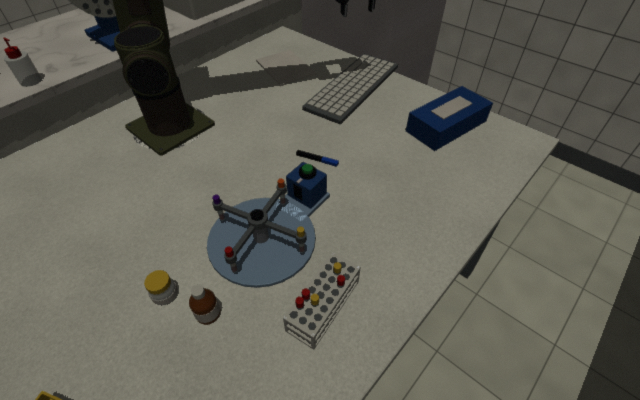

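The top view shows caps at purple (386,265), orange (332,238), yellow (359,184) and red (411,212), with the hub at (372,225) and the button at (304,231). In the scene view they are at purple (217,201), orange (281,184), yellow (300,233), red (229,254) and button (308,171). The orange tube is near the reader now.

```bash
cat > h.py <<'E'
import cv2, numpy as np
from station import r
RNG={"purple":((122,90,40),(150,255,255)),"orange":((5,120,120),(14,255,255)),"yellow":((20,130,90),(32,255,255)),"red":((172,140,60),(180,255,255)),"green":((50,90,50),(80,255,255))}
def blob(c,col,guess,rad=12):
    hsv=cv2.cvtColor(c["frame"],cv2.COLOR_BGR2HSV)
    m=cv2.inRange(hsv,*map(np.array,RNG[col]))
    if col=="red": m|=cv2.inRange(hsv,np.array((0,140,60)),np.array((4,255,255)))
    g=np.zeros_like(m); cv2.circle(g,tuple(map(int,guess)),rad,255,-1); m&=g
    M=cv2.moments(m,True)
    return (np.array([M["m10"],M["m01"]])/M["m00"],int(M["m00"])) if M["m00"] else (None,0)
def ray(c,p):
    R=cv2.Rodrigues(np.array(c["rvec"],float))[0]
    d=R.T@np.array([(p[0]-c["cx"])/c["fx"],(p[1]-c["cy"])/c["fy"],1])
    return -R.T@np.array(c["tvec"],float).ravel(),d/np.linalg.norm(d)
def onplane(c,p,z):
    o,d=ray(c,p); return o+d*(z-o[2])/d[2]
def tri(a,p,b,q):
    o,d=ray(a,p);u,e=ray(b,q)
    s=np.linalg.lstsq(np.c_[d,-e],u-o,rcond=None)[0]
    x,y=o+s[0]*d,u+s[1]*e
    return (x+y)/2,np.linalg.norm(x-y)
E
python3 - <<'E'
from h import *
np.set_printoptions(precision=1,suppress=True)
t=r.capture("top");s=r.capture("scene")
G={"purple":((386,265),(217,201)),"orange":((332,238),(281,184)),"yellow":((359,184),(300,233)),"red":((411,212),(229,254)),"green":((304,231),(308,171))}
P={}
for k,(a,b) in G.items():
    p,n=blob(t,k,a);q,m=blob(s,k,b);print(k,p,n,q,m)
    if n and m: print("   tri",*tri(t,p,s,q))
    z=100 if k!="green" else 93
    if n: P[k]=onplane(t,p,z); print("   top",P[k],"scene",onplane(s,q,z) if m else 0)
C=(P["purple"]+P["orange"]+P["yellow"]+P["red"])/4
print("C",C,{k:(np.linalg.norm((v-C)[:2]),np.degrees(np.arctan2(*(v-C)[1::-1]))) for k,v in P.items()})
for n,p in dict(hub=(372,225),jar=(459,242),bot=(449,201),mk1=(254,242),mk2=(268,282),rack=(377,145)).items(): print(n,onplane(t,p,{"hub":104,"jar":60,"bot":100,"rack":61}.get(n,10)))
E
```

```text
purple [385.4 264.6] 33 [215.5 197.2] 26
   tri [ 448.5 -141.2  103.2] 0.19318210433860813
   top [ 448.3 -141.9  100. ] scene [ 445.8 -139.8  100. ]
orange [332. 237.] 21 [283. 179.] 1
   tri [524.6  -2.9 108.6] 8.228454686506518
   top [521.9  -6.4 100. ] scene [520.7   5.7 100. ]
yellow [358.8 183.8] 29 [300.1 229. ] 30
   tri [658.7 -79.2 104.1] 0.5954360140409372
   top [659.1 -79.9 100. ] scene [656.6 -76.8 100. ]
red [412.2 211.2] 29 [227.9 249.4] 36
   tri [ 584.2 -215.6  103.8] 0.7473818375892854
   top [ 584.3 -216.8  100. ] scene [ 581.9 -214.1  100. ]
green [303.  230.5] 84 [307.  167.3] 66
   tri [540.5  68.5 106.4] 1.279942524330196
   top [540.4  68.3  93. ] scene [530.8  79.2  93. ]
C [ 553.4 -111.2  100. ] {'purple': (np.float64(109.48489061397437), np.float64(-163.7582516750855)), 'orange': (np.float64(109.46828380735661), np.float64(106.71122344334823)), 'yellow': (np.float64(110.26284853522677), np.float64(16.509083275093758)), 'red': (np.float64(109.97914548967061), np.float64(-73.69562958088272)), 'green': (np.float64(180.0468790095687), np.float64(94.13239742581817))}
hub [ 550.5 -110.3  104. ]
jar [ 501.5 -348.4   60. ]
bot [ 608.8 -313.9  100. ]
mk1 [513.7 207.9  10. ]
mk2 [402.5 170.1  10. ]
rack [ 770.3 -137.6   61. ]
```

```bash
cat >> h.py <<'E'
from scipy.spatial.transform import Rotation as Ro
def delta(pos,yaw,cmd=None):
    "tool-frame shift (m) and turn (deg) from the present pose to pos (mm), tool down with yaw (deg)"
    s=r.state(); p=s["ee_pos"] if cmd is None else np.array(cmd)
    A=Ro.from_euler("xyz",s["tool_rot"]); B=Ro.from_euler("xyz",[np.pi,0,np.radians(yaw)])
    return np.round(A.inv().apply(np.array(pos)-p)/1000,4),np.round((A.inv()*B).as_rotvec(degrees=True),2)
E
python3 - <<'E'
from h import *
print(delta((603.8,-159,200),106.3,(278.524,587.29,250.322)))
E
```

```text
(array([-0.6137, -0.5349,  0.051 ]), array([-7.000e-02,  3.000e-02,  4.833e+01]))
```

>>> jog_arm --deltas '[-0.03,-0.027,0,0,0,4,1,-0.06,-0.053,0,0,0,8,1,-0.09,-0.08,0,0,0,12,1,-0.12,-0.107,0,0,0,16,1,-0.15,-0.133,0,0,0,20,1,-0.18,-0.16,0,0,0,24,1,-0.21,-0.187,0,0,0,28,1,-0.24,-0.213,0,0,0,32,1,-0.27,-0.24,0,0,0,36,1,-0.3,-0.267,0,0,0,40,1,-0.33,-0.293,0,0,0,44,1,-0.36,-0.32,0,0,0,48.3,1]'

```text
t: 1.2
ee_pos: [466.9, 142.1, 250.4]
tool_rot: [3.141, -0.0, 1.852]
contact_force: [1.5, 0.4, -1.5]
opening: -0.0
grip_force: 0.0
```

Run:
```python
from h import *
print(delta((603.8,-159,180),106.3)); s=r.state(); print(s["ee_pos"],s["joints"],s["qd"])
```

```text
(array([-0.3272,  0.0478,  0.0704]), array([ 0.03, -0.  , -0.17]))
[466.92407637 142.05478988 250.37800591] [ 1.85244108e-01 -2.44888501e-01  2.00197998e+00  9.25352870e-05
  1.38393433e+00 -9.63584727e-02] [-0.98727281  0.07831696 -0.06379548 -0.00113416 -0.01855434 -0.07998856]
```

>>> jog_arm --deltas '[-0.033,0.005,0,0,0,0,1,-0.066,0.01,0,0,0,0,1,-0.1,0.015,0,0,0,0,1,-0.133,0.02,0,0,0,0,1,-0.167,0.025,0,0,0,0,1,-0.2,0.03,0,0,0,0,1,-0.233,0.034,0.01,0,0,0,1,-0.267,0.039,0.02,0,0,0,1,-0.295,0.043,0.04,0,0,0,1,-0.315,0.046,0.06,0,0,0,1,-0.327,0.048,0.07,0,0,0,1,-0.327,0.048,0.07,0,0,0,1]'

```text
t: 2.2
ee_pos: [603.4, -158.1, 176.3]
tool_rot: [-3.136, -0.003, 1.853]
contact_force: [-0.2, -0.6, 0.1]
opening: 0.2
grip_force: 0.0
```

Run:
```python
from h import *
print(delta((603.8,-159,82),106.3)); cv2.imwrite("pics/w1.png",r.capture("wrist")["frame"])
cv2.imwrite("pics/t2.png",cv2.resize(r.capture("top")["frame"][130:300,250:500],None,fx=3,fy=3))
```

```text
(array([-0.0013,  0.0006,  0.0943]), array([-0.3 , -0.18, -0.12]))
```

View pics/w1.png

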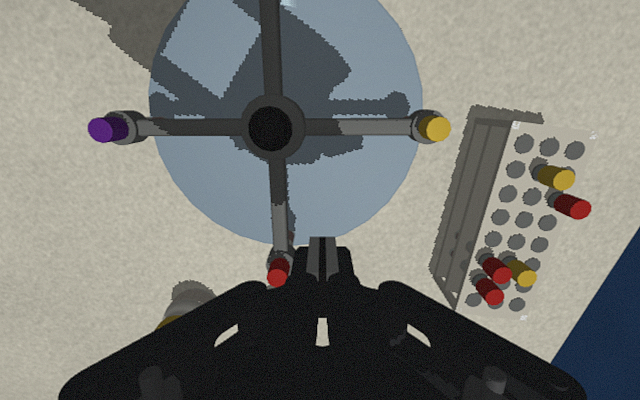

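The wrist view shows the shut fingers at (322,255) to the right of the red spoke, with the red cap at (278,275) and the hub at (268,128), so the gap below the fingers is clear. I'll go down, then touch the spoke.

>>> jog_arm --deltas '[0,0,0.025,0,0,0,1,0,0,0.05,0,0,0,1,0,0,0.075,0,0,0,1,0,0,0.09,0,0,0,1,0,0,0.094,0,0,0,1,0,0,0.094,0,0,0,1,0,-0.003,0.094,0,0,0,1,0,-0.006,0.094,0,0,0,1,0,-0.009,0.094,0,0,0,1,0,-0.012,0.094,0,0,0,1]'

```text
t: 3.13
ee_pos: [593.6, -160.1, 87.9]
tool_rot: [3.14, 0.001, 1.856]
contact_force: [0.1, -0.4, 0.9]
opening: 0.2
grip_force: 0.0
```

Run:
```python
from h import *
c=np.array((553.4,-111.2))
p=r.state()["ee_pos"]-0; a=np.radians(-73.7); d=p[:2]-c
print(p, "radial",d@[np.cos(a),np.sin(a)],"tang",d@[-np.sin(a),np.cos(a)])
# wheel-following arc in tool frame: R=radial 60, t=20.5, total 30 deg in 12 rows
for i in range(1,13):
    f=np.radians(2.5*i); # tool x points to hub: centre at (+R,-t)
    C=np.array([60,-20.5]); x=Ro.from_euler('z',f).as_matrix()[:2,:2]@(-C)+C
    print(2.5*i,np.round(x/1000,4))
```

```text
[ 593.64223024 -160.11612302   87.90771418] radial 58.24460806171519 tang 24.89557828600632
2.5 [-0.0008 -0.0026]
5.0 [-0.0016 -0.0053]
7.5 [-0.0022 -0.008 ]
10.0 [-0.0026 -0.0107]
12.5 [-0.003  -0.0135]
15.0 [-0.0033 -0.0162]
17.5 [-0.0034 -0.019 ]
20.0 [-0.0034 -0.0218]
22.5 [-0.0033 -0.0245]
25.0 [-0.003  -0.0273]
27.5 [-0.0027 -0.03  ]
30.0 [-0.0022 -0.0327]
```

>>> jog_arm --deltas '[0,0,0.004,0,0,0,1,0,0,0.007,0,0,0,1,0,-0.002,0.007,0,0,0,1,0,-0.004,0.007,0,0,0,1,0,-0.005,0.007,0,0,0,1,-0.001,-0.008,0.007,0,0,2.5,1,-0.002,-0.011,0.007,0,0,5,1,-0.002,-0.013,0.007,0,0,7.5,1,-0.003,-0.016,0.007,0,0,10,1,-0.003,-0.016,0.007,0,0,10,1]'

```text
t: 3.97
ee_pos: [578.5, -167.4, 79.4]
tool_rot: [3.141, 0.0, 1.68]
contact_force: [-0.4, -0.2, -0.3]
opening: 0.4
grip_force: 0.0
```

```bash
cat >> h.py <<'E'
def angle(n="",col="purple"):
    t=r.capture("top"); c=np.array((553.4,-111.2))
    for k in RNG:
        if k=="green": continue
        best=None
        hsv=t["frame"]
        m=np.zeros(2)
        # search ring positions
        for a in range(0,360,5):
            q=np.r_[c+110*np.array([np.cos(np.radians(a)),np.sin(np.radians(a))]),100]
            px=cv2.projectPoints(q,np.array(t["rvec"],float),np.array(t["tvec"],float),np.array([[t["fx"],0,t["cx"]],[0,t["fy"],t["cy"]],[0,0,1.]]),None)[0].ravel()
            p,n=blob(t,k,px,7)
            if n and (best is None or n>best[0]): best=(n,p)
        if best:
            v=onplane(t,blob(t,k,best[1],10)[0],100)[:2]-c
            print(k,best[0],"r %.1f ang %.1f"%(np.hypot(*v),np.degrees(np.arctan2(v[1],v[0]))))
def fing():
    s=r.state(); d=s["ee_pos"][:2]-(553.4,-111.2)
    yaw=np.degrees(s["tool_rot"][2]); a=np.radians(yaw+180)
    print("t",s["t"],"yaw",yaw,"radial %.1f tang %.1f z %.1f"%(d@[np.cos(a),np.sin(a)],d@[-np.sin(a),np.cos(a)],s["ee_pos"][2]),s["contact_force"])
E
python3 -c "
from h import *
fing();angle()"
```

```text
t 3.9667 yaw 96.27101088145942 radial 58.6 tang 18.8 z 79.4 [-0.36437233 -0.16251157 -0.26802203]
purple 12 r 107.4 ang -176.5
orange 26 r 109.2 ang 95.5
yellow 29 r 109.7 ang 5.6
```

>>> jog_arm --deltas '[-0.0008,-0.0026,0,0,0,2.5,1,-0.0015,-0.0052,0,0,0,5,1,-0.002,-0.0078,0,0,0,7.5,1,-0.0024,-0.0105,0,0,0,10,1,-0.0027,-0.0132,0,0,0,12.5,1,-0.0029,-0.0158,0,0,0,15,1,-0.003,-0.0186,0,0,0,17.5,1,-0.003,-0.0212,0,0,0,20,1,-0.0028,-0.0239,0,0,0,22.5,1,-0.0025,-0.0266,0,0,0,25,1,-0.0021,-0.0292,0,0,0,27.5,1,-0.0016,-0.0318,0,0,0,30,1]'

```text
t: 5.02
ee_pos: [547.5, -172.6, 79.5]
tool_rot: [3.14, 0.0, 1.157]
contact_force: [0.3, -0.4, -0.9]
opening: 0.2
grip_force: 0.6
```

```bash
python3 -c "
from h import *
fing();angle()"
```

```text
t 5.0167 yaw 66.2839043326624 radial 58.5 tang 19.3 z 79.5 [ 0.27017757 -0.3733324  -0.9135386 ]
purple 29 r 109.8 ang 156.9
orange 24 r 109.5 ang 66.7
yellow 28 r 110.3 ang -23.2
red 15 r 110.8 ang -114.6
```

>>> jog_arm --deltas '[-0.0008,-0.0026,0,0,0,2.5,1,-0.0015,-0.0052,0,0,0,5,1,-0.002,-0.0078,0,0,0,7.5,1,-0.0024,-0.0105,0,0,0,10,1,-0.0027,-0.0132,0,0,0,12.5,1,-0.0029,-0.0158,0,0,0,15,1,-0.003,-0.0186,0,0,0,17.5,1,-0.003,-0.0212,0,0,0,20,1,-0.0028,-0.0239,0,0,0,22.5,1,-0.0025,-0.0266,0,0,0,25,1,-0.0021,-0.0292,0,0,0,27.5,1,-0.0016,-0.0318,0,0,0,30,1]'

```text
t: 6.07
ee_pos: [517.6, -161.3, 79.6]
tool_rot: [3.141, 0.0, 0.634]
contact_force: [-0.3, -0.5, -0.3]
opening: -0.1
grip_force: 0.6
```

```bash
python3 -c "
from h import *
fing();angle()"
```

```text
t 6.0667 yaw 36.32863317996813 radial 58.5 tang 19.2 z 79.6 [-0.30537683 -0.51582855 -0.32775406]
purple 29 r 110.5 ang 126.9
orange 25 r 109.9 ang 36.4
yellow 29 r 110.0 ang -53.1
red 4 r 114.9 ang -142.0
```

>>> jog_arm --deltas '[-0.0008,-0.0026,0,0,0,2.5,1,-0.0015,-0.0052,0,0,0,5,1,-0.002,-0.0078,0,0,0,7.5,1,-0.0024,-0.0105,0,0,0,10,1,-0.0027,-0.0132,0,0,0,12.5,1,-0.0029,-0.0158,0,0,0,15,1,-0.003,-0.0186,0,0,0,17.5,1,-0.003,-0.0207,0,0,0,19.5,1,-0.003,-0.0223,0,0,0,21,1,-0.0029,-0.0236,0,0,0,22.2,1,-0.0028,-0.0247,0,0,0,23.2,1,-0.0027,-0.0255,0,0,0,24,1]'

```text
t: 7.12
ee_pos: [500.2, -142.0, 79.4]
tool_rot: [3.141, 0.0, 0.215]
contact_force: [0.0, -0.4, 0.1]
opening: -0.3
grip_force: 0.6
```

```bash
python3 -c "
from h import *
fing();angle()"
```

```text
t 7.1167 yaw 12.322947026858367 radial 58.5 tang 18.8 z 79.4 [ 0.00601977 -0.43864162  0.14101903]
purple 29 r 110.4 ang 102.7
orange 24 r 109.7 ang 12.1
yellow 30 r 110.4 ang -77.6
red 1 r 110.2 ang -164.5
```

>>> jog_arm --deltas '[-0.0004,-0.001,0,0,0,1,1,-0.0007,-0.0021,0,0,0,2,1,-0.0009,-0.0031,0,0,0,3,1,-0.0012,-0.0041,0,0,0,4,1,-0.0015,-0.0052,0,0,0,5,1,-0.0017,-0.0062,0,0,0,6,1,-0.0018,-0.0069,0,0,0,6.7,1,-0.0019,-0.0075,0,0,0,7.3,1,-0.0021,-0.008,0,0,0,7.7,1,-0.0021,-0.0084,0,0,0,8.1,1,-0.0021,-0.0084,0,0,0,8.1,1]'

```text
t: 8.08
ee_pos: [496.3, -134.2, 79.3]
tool_rot: [-3.141, 0.0, 0.073]
contact_force: [0.2, -0.6, 0.3]
opening: 0.1
grip_force: 0.4
```

```bash
python3 -c "
from h import *
fing();angle()
print(delta((520,-112,79),15),r.state()['ee_pos'])
cv2.imwrite('pics/t5.png',cv2.resize(r.capture('top')['frame'][170:290,270:430],None,fx=4,fy=4))"
```

```text
t 8.0833 yaw 4.210779963515359 radial 58.6 tang 18.7 z 79.3 [ 0.19078919 -0.58188653  0.26030289]
purple 27 r 110.3 ang 94.3
orange 24 r 109.8 ang 3.8
yellow 29 r 110.4 ang -85.7
(array([ 0.0253, -0.0204,  0.0003]), array([-1.000e-02,  0.000e+00, -1.078e+01])) [ 496.31309305 -134.16719905   79.29338973]
```

View pics/t5.png

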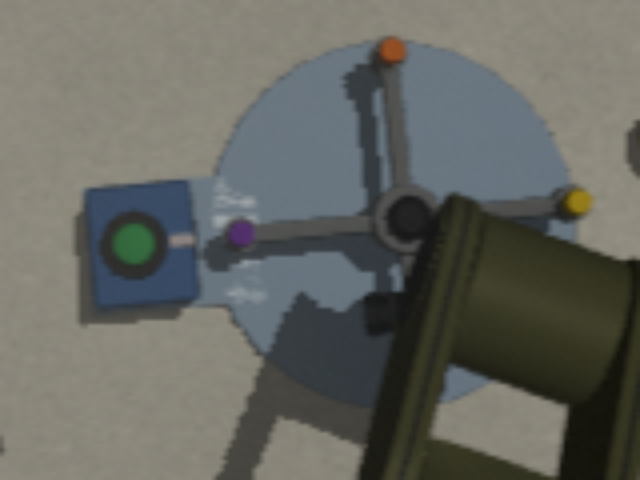

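The tube is lined up: purple cap at (241,233), in line with the white mark (181,241) and the button (134,243). The cap angle is 94.1±0.3° against 94.1° for the reader. I'll back off, rise and go over the button.

>>> jog_arm --deltas '[0,0.006,0,0,0,0,1,0,0.014,0,0,0,0,1,0,0.014,-0.025,0,0,0,1,0,0.014,-0.055,0,0,0,1,0,0.014,-0.085,0,0,0,1,0.005,-0.01,-0.1,0,0,0,1,0.015,-0.045,-0.1,0,0,0,1,0.026,-0.085,-0.1,0,0,0,1,0.038,-0.125,-0.1,0,0,0,1,0.05,-0.165,-0.1,0,0,0,1,0.0588,-0.19,-0.1,0,0,0,1,0.0588,-0.1987,-0.1,0,0,0,1]'

```text
t: 9.18
ee_pos: [541.3, 71.1, 179.5]
tool_rot: [-3.141, -0.001, 0.077]
contact_force: [0.9, -0.7, 0.2]
opening: -0.1
grip_force: 0.0
```

```bash
python3 -c "
from h import *
fing();angle()
print(delta((540.4,68.3,125),4.2),r.state()['ee_pos'])
s=r.capture('scene')
cv2.imwrite('pics/s6.png',cv2.resize(s['frame'][110:290,180:380],None,fx=3.3,fy=3.3))"
```

```text
t 9.1833 yaw 4.422204337447989 radial -2.0 tang -182.7 z 179.5 [ 0.9311683  -0.70101242  0.19213971]
purple 7 r 105.2 ang 93.9
orange 23 r 110.0 ang 3.6
yellow 29 r 110.4 ang -85.7
red 32 r 109.8 ang -176.1
(array([-0.0004,  0.0025,  0.0543]), array([-0.05,  0.01,  0.22])) [540.59361328  70.76882198 179.26124688]
```

View pics/s6.png

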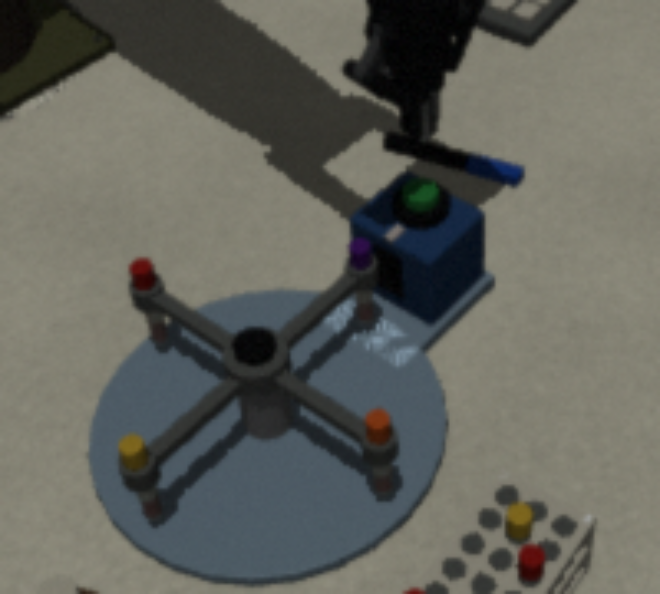

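The fingertips hang above the green button (420,195), and the purple tube at (360,255) stands in front of the window. I'll go down gently in steps.

>>> jog_arm --deltas '[0,0.002,0.02,0,0,0,1,0,0.002,0.035,0,0,0,1,0,0.002,0.044,0,0,0,1,0,0.002,0.046,0,0,0,1,0,0.002,0.048,0,0,0,1,0,0.002,0.05,0,0,0,1,0,0.002,0.05,0,0,0,1]'

```text
t: 9.87
ee_pos: [540.9, 65.8, 129.8]
tool_rot: [3.141, -0.001, 0.073]
contact_force: [0.6, -1.5, 0.4]
opening: 0.2
grip_force: 0.0
```

>>> jog_arm --deltas '[0,0,0.002,0,0,0,1,0,0,0.004,0,0,0,1,0,0,0.006,0,0,0,1,0,0,0.006,0,0,0,1]'

```text
t: 10.2
ee_pos: [541.0, 66.2, 123.8]
tool_rot: [3.141, -0.001, 0.074]
contact_force: [0.1, -0.5, 3.2]
opening: -0.2
grip_force: 1.3
```

>>> jog_arm --deltas '[0,0,0.002,0,0,0,1,0,0,0.003,0,0,0,1,0,0,0.003,0,0,0,1]'

```text
t: 10.45
ee_pos: [541.0, 66.3, 120.8]
tool_rot: [3.141, -0.001, 0.074]
contact_force: [0.1, -0.3, 4.4]
opening: 0.3
grip_force: 2.2
```

>>> jog_arm --deltas '[0,0,0.002,0,0,0,1,0,0,0.003,0,0,0,1,0,0,0.003,0,0,0,1]'

```text
t: 10.7
ee_pos: [541.1, 66.2, 119.8]
tool_rot: [3.141, -0.001, 0.074]
contact_force: [-5.1, -1.0, 15.3]
opening: 0.4
grip_force: 7.4
```

>>> jog_arm --deltas '[0,0,0.001,0,0,0,1,0,0,0.001,0,0,0,1,0,0,-0.004,0,0,0,1,0,0,-0.02,0,0,0,1,0,0,-0.05,0,0,0,1,0,0,-0.08,0,0,0,1,0,0,-0.11,0,0,0,1,0,0,-0.14,0,0,0,1,-0.03,-0.03,-0.15,0,0,0,1,-0.06,-0.06,-0.15,0,0,0,1,-0.09,-0.09,-0.15,0,0,0,1,-0.09,-0.09,-0.15,0,0,0,1]'

```text
t: 11.7
ee_pos: [440.0, 152.2, 266.5]
tool_rot: [-3.14, 0.003, 0.078]
contact_force: [0.8, 0.0, 0.3]
opening: -0.2
grip_force: 0.0
```

>>> jog_arm --deltas '[-0.02,-0.02,0,0,0,0,1,-0.03,-0.03,0,0,0,0,1,-0.03,-0.03,0,0,0,0,1,-0.03,-0.03,0,0,0,0,1]'

```text
t: 12.03
ee_pos: [411.5, 177.2, 266.6]
tool_rot: [3.141, 0.001, 0.075]
contact_force: [0.6, -0.5, -0.0]
opening: 0.2
grip_force: 0.0
```

```bash
python3 -c "
from h import *
fing();angle()
cv2.imwrite('pics/t7.png',cv2.resize(r.capture('top')['frame'][120:300,230:480],None,fx=3,fy=3))
s=r.capture('scene');print('green scene',blob(s,'green',(307,167)))"
```

```text
t 12.0333 yaw 4.3094936768650545 radial 119.8 tang -298.2 z 266.6 [ 0.60111524 -0.51580542 -0.00934295]
purple 27 r 110.3 ang 94.3
orange 22 r 110.3 ang 3.7
yellow 29 r 110.4 ang -85.7
red 32 r 109.8 ang -176.1
green scene (array([306.92307692, 167.29230769]), 65)
```

View pics/t7.png

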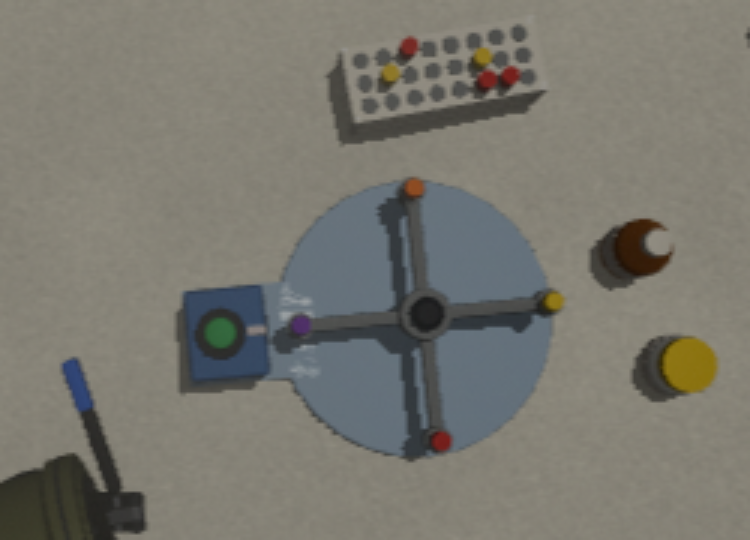

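The purple cap (301,324) is in line with the mark (256,330) and the button (220,333). The button is up again, at the same scene pixel as before, the loose things haven't moved, and the arm is clear. I'm handing it in.

```bash
python3 -c "
from station import r
print(r.job_done())"
```

```text
the job is handed in; nothing more can be done
None
```

I pushed the carousel round by the red tube's spoke until the purple tube stood in front of the reader window (within about 0.5° by the top camera), pressed the green button until it bottomed out at about 15 N, let it come up again, and handed in at about 12 s; no verdict came back.

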